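# Rebuild the spacer stack on a centrifuge drive spindle

### The job

Rebuild the stack on the upright spindle of the centrifuge drive unit: first the wide steel ring, fully home on the bearing seat, then the narrow steel ring, home on the wide one, and last the square-bored hub, flange down. The spindle's squared end may stand at any angle, so feel for it: turn the hub under light pressure until it drops over the square, and leave it flush on the narrow ring. Press gently, since more than 60 N on the drive unit would mark its bearing, and leave the other things on the bench where they lie.

Things in the scene. Friction and masses are not known exactly. Their poses are not given: they have to be found in the camera images.
- drive_unit: drive unit, fixed to the bench: foot plate 124x124x10 mm; grey ribbed motor can 97 mm across up to 40 mm; bearing cap 72 mm across up to 46 mm; steel bearing seat 48 mm across up to 56 mm; spindle above it. Origin: centre of its underside, on the spindle's axis, z up. A connector sticks out 76 mm from the axis at its +x side. Its yaw tells nothing of the angle of the spindle's square end
- bearing_seat (a point): centre of the bearing seat's flat top, on the spindle's axis, 56 mm above the bench. Above this point the steel spindle is 30 mm thick up to 11 mm, then 22 mm thick up to 22 mm (both rims chamfered), then square, 15 mm over the flats, up to its tip at 44 mm
- spindle_tip (a point): centre of the tip of the square end, 44 mm above bearing_seat, flat, with sharp edges. The square stands at an unknown angle about the vertical axis, different each time, not measured, repeating every 90 degrees (ignore this point's yaw). A motor brake holds the spindle: it stays put while the hub rubs on it under up to 20 N, and turns stiffly (0.3 N m) once the hub is engaged
- wide_ring_center (a point): centre (half-way up) of the wide ring: plain steel ring, 60 mm outside, 32 mm bore, 12 mm high, 0.15 to 0.23 kg, lying flat on the bench; z is its axis. It goes over the 30 mm part of the spindle; home, its centre is 6 mm above bearing_seat
- narrow_ring_center (a point): centre (half-way up) of the narrow ring: plain steel ring, 46 mm outside, 24 mm bore, 12 mm high, 0.09 to 0.14 kg, lying flat on the bench; z is its axis. It goes over the 22 mm part of the spindle; home on the wide ring, its centre is 18 mm above bearing_seat
- hub_center (a point): mid-height of the hub: steel, 26 mm high, 0.15-0.23 kg, standing on its round flange (50 mm across, lowest 8 mm); above it a square neck 30x30x18 mm to grasp over two flats. Square through bore, 17 mm over flats. x, y square to neck and bore flats. 37 mm above bearing_seat when home, 57 mm when it rests on the tip, squares not matching; they match within about 8 degrees either way
- petri: closed white petri dish, 71 mm across, 15 mm high, lying near the front edge; bystander, origin under its middle
- marker_a: white marker pen with red cap, 135 mm long, 16 mm thick, lying right of the drive unit; bystander, origin under its middle
- pen_b: white ball pen, 145 mm long, 10 mm thick, lying near the front edge; bystander, origin under its middle
- bottle_white_b: white reagent bottle with red cap, 44 mm across, 104 mm high, standing behind the work; bystander, origin under its middle
- cuvette_box: strip of ten clear cuvettes on a dark foot, 22x130x44 mm, standing to the left; bystander, origin under its middle
- vial_small: small white screw-cap vial, 23 mm across, 52 mm high, standing behind the work; bystander, origin under its middle
Things that resemble listed ones, but are neither listed nor needed, are in the scene too. What is shaped like the part that bears narrow_ring_center but red or yellow is not meant.

How it is judged:
By the outcome, as a careful person would: the job done as asked, in the order asked, and still so for the second after the job is handed in, with the robot touching nothing.
It also fails if it takes over 72 s, if anything falls off the work surface, if the arm or the gripper's body presses on something with over 40 N, if the wrist force passes 120 N, or if a joint passes its speed limit or range.

### The arm

A 6-joint arm with a two-finger parallel gripper is mounted at the origin on a cart in front of the work surface, level with it; the furniture and walls round the work are solid. World frame = base frame: x ahead of the robot, y to its left, z up, the work surface at z = 0. Lengths are in m, angles in rad, forces in N, time in s.
With the tool pointing down it reaches from about 0.275 to 0.85 m from the base axis. Payload 19 kg.
Tool frame: the origin (TCP) lies midway between the tips of the shut fingers; the grasp point (between the pads) lies 19 mm behind it (ctrl.grip_point_offset is the distance from the TCP to the grasp point, in m); y points along the fingers, x is the direction in which the jaws open and shut, and the axes are right-handed (so a half turn about y gives the same grasp; the last joint's range is limited). The gripper opens to 85 mm and grips with 20 to 120 N. Pads are 22 mm wide; open, the fingers measure 114 mm over their backs; the gripper's body (76 mm by 85 mm) begins 54 mm behind the grasp point. The pads swing forward as they close: fully open they stand 13 mm farther back than shut.
Start: joints at [-1.273, 0.15, 1.437, -0, 1.554, -0.134], TCP at [0.241, -0.522, 0.231] pointing down, gripper open.
Joint ranges: [-2.8, 2.8], [-0.68, 2.1], [0.12, 2.68], [-1.39, 4.53], [0.16, 2.79], [-2.81, 2.81]. Speed limits (rad/s): [1.89, 1.89, 2.22, 3.01, 3.01, 3.01].

### API

Orientations are given as a rotation vector (axis times angle).
In Python, from bench import status, cams, job, outline_of, tip_of, ctrl gives the robot as it stands. The module is installed in compiled form; this text tells all that it offers.
- The arm moves only by the tool step_arm, never from a script. Its argument "moves" is text: rows parted by semicolons, each of 7 numbers parted by spaces: the shift along the tool's x, y, z normalised to -1 to 1, where 1 is 0.3 m, then the turn, a rotation vector about the tool's x, y, z normalised to -1 to 1, where 1 is 1.5 rad, then the opening, from -1 (shut) to 1 (fully open), so that 0 is half open. In form: dx dy dz wx wy wz grip; .... A call has 1 to 10 rows; each row is the pose to reach, as a shift and turn from the pose commanded when the call began, along the tool's axes at that moment; what a row does not reach only later rows make up. A row lasts 1/10 s, in which the tool goes at most 50 mm and 8.59 degrees, less where a joint would pass 70% of its speed; a pose out of reach is approached as far as the arm can. A call with a number of a shift or a turn outside -1 to 1 is refused whole. A call with a gripper value outside its range is refused whole. The fingers move at their own pace and stop on an object; "newtons" is the grip in N (left out, the last holds). Time passes only in rows, so rows that repeat a pose let the fingers close. It gives the time, the measured TCP pose, the force and the opening at its end, in the units of the state.
- status.observe(): the state, without advancing time (a new reading comes with each control period).
- cams.snapshot(name): name is "side" or "top" or "wrist"; returns the picture (384x512x3 uint8, red, green, blue); there is no depth.
- cams.camera_params(name): a dict with "mtx" (3x3 intrinsics, pixels), "extrinsics" (4x4, takes a point from world to camera coordinates); the wrist camera has in their place "tool_from_camera" (4x4, takes a point from camera to tool coordinates, whose origin is the TCP and whose axes are the tool frame's). Camera axes: x right, y down, z forward; pixel columns grow to the right and rows downward; lengths in m; the calibration is good to about 2 mm. The wrist camera is an equidistant fisheye: a pixel r from the principal point sees the ray r / f radians off the axis. A picture is of the moment at which its call begins: read the wrist's pose just before it. camera_params takes no time and is no camera call.
- job.close_job(): hands the job in, once; it reports no verdict.
Trained networks look in the newest picture that a camera, given by its name, has taken for a name from the list of things; names that differ only in an ending like _2 or _b are one class to them, and where a whole thing is asked for, a point or a joint stands for the part that bears it (a point fixed in the world has none). Each returns a list of dicts, best first, with "p" (0 to 1); they miss things now and then, are a little off and sometimes report something else, mostly with a low value. They report only what shows in the picture. A call takes as long as a camera call. They do not tell look-alikes from the thing itself.
- outline_of(label, camera): "mask" (384x512 bool, what is visible of it) and "box" ([left, top, right, bottom] in pixels, round what is visible of it).
- tip_of(label, camera): "uv" ([column, row] in pixels: a listed point, or the origin of a listed thing).
The state is a dict: "time_s": time; "qpos": joint angles; "qd": joint speeds; "tau": joint torques, N m; "tool_pos": TCP position; "tcp_rot": TCP orientation; "contact_force": force on the tool from outside, world axes, zero at the start; "moment": the same for the moment, N m; "finger_gap": finger opening in m.
Only numpy, scipy, OpenCV 4.12 (cv2) and the standard library are available. Lean on these libraries where they do the work, as an engineer would, in place of code of your own. Each camera call takes 0.05 s, during which the arm holds its last target. There are 200 camera calls.

## Working session

There is one attempt and no reset: what is moved stays moved. The work goes in short steps, Python scripts to look and compute and a tool call to move; the robot and the scene stay as the last step left them, time stands still between calls to the robot, and variables do not carry over. Pictures are saved under pics/ and viewed, about 8 in all and at most 12, crops included, and the job is handed in when it is done.

Besides the shell and the picture viewer there is one more tool, called after "Request:" by a JSON object that holds its "method" and its "body", one argument or row to a line. step_arm: Moves the arm, as the interface text tells. Scaled input: -1 to 1 covers 0.3 m each way for a shift and 1.5 rad each way for a turn. Its arguments: {"type":"object","properties":{"moves":{"type":"string"},"newtons":{"type":"number"}},"required":["moves"]}

```bash
mkdir -p pics
cat > h.py <<'E'
import numpy as np, cv2
from scipy.spatial.transform import Rotation as R
from bench import status, cams, job, outline_of, tip_of, ctrl
def ray(cam,uv,st=None):
    p=cams.camera_params(cam);K=np.array(p["mtx"]);
    x=(uv[0]-K[0,2])/K[0,0];y=(uv[1]-K[1,2])/K[1,1]
    if cam=="wrist":
        r=np.hypot(x,y);d=np.array([x/r*np.sin(r),y/r*np.sin(r),np.cos(r)]) if r>1e-9 else np.array([0,0,1.])
        T=np.array(p["tool_from_camera"]);Rt=R.from_rotvec(st["tcp_rot"]).as_matrix()
        return Rt@T[:3,3]+np.array(st["tool_pos"]),Rt@T[:3,:3]@d
    E=np.array(p["extrinsics"]);return -E[:3,:3].T@E[:3,3],E[:3,:3].T@np.array([x,y,1])
def at(cam,uv,z,st=None):
    o,d=ray(cam,uv,st);return (o+d*(z-o[2])/d[2]).round(4)
def proj(cam,X,st=None):
    p=cams.camera_params(cam);K=np.array(p["mtx"])
    if cam=="wrist":
        T=np.array(p["tool_from_camera"]);Rt=R.from_rotvec(st["tcp_rot"]).as_matrix()
        c=T[:3,:3].T@(Rt.T@(np.array(X)-st["tool_pos"])-T[:3,3])
        rr=np.hypot(c[0],c[1]);th=np.arctan2(rr,c[2]);c=np.array([c[0]/rr*th,c[1]/rr*th,1])
    else:
        E=np.array(p["extrinsics"]);c=E[:3,:3]@np.array(X)+E[:3,3];c=c/c[2]
    return (K@c)[:2].round(1)
def snap(cam,name,crop=None,scale=1):
    im=cams.snapshot(cam)
    o=im if crop is None else im[crop[1]:crop[3],crop[0]:crop[2]]
    cv2.imwrite("pics/"+name+".png",cv2.resize(o[...,::-1],None,fx=scale,fy=scale,interpolation=cv2.INTER_CUBIC));return im
def tool(world_target,yaw=None,st=None):
    "normalised shift in current tool axes to TCP world target"
    st=st or status.observe();Rt=R.from_rotvec(st["tcp_rot"]).as_matrix()
    return (Rt.T@(np.array(world_target)-st["tool_pos"])/0.3).round(4)
E
cat > a.py <<'E'
from h import *
print(status.observe(), ctrl.grip_point_offset)
print(R.from_rotvec(status.observe()["tcp_rot"]).as_matrix().round(3))
print(cams.camera_params("wrist"))
Z=dict(drive_unit=0,bearing_seat=.056,spindle_tip=.1,wide_ring_center=.006,narrow_ring_center=.006,hub_center=.013)
for c in ("top","side"):
    im=snap(c,c+"0")
    for n,z in Z.items():
        for t in tip_of(n,c)[:4]: print(c,n,round(t["p"],2),np.round(t["uv"],1),at(c,t["uv"],z))
E
python3 a.py; python3 -c "
import cv2,numpy as np
cv2.imwrite('pics/both.png',cv2.resize(np.hstack([cv2.imread('pics/top0.png')]),(800,600),interpolation=cv2.INTER_CUBIC))"
```

```text
{'time_s': 0.0, 'qpos': array([-1.27300164e+00,  1.50958943e-01,  1.43804316e+00, -2.80261445e-06,
        1.55381723e+00, -1.33994640e-01]), 'qd': array([ 0.00024226, -0.00203144,  0.00048004,  0.00157615,  0.00046788,
        0.00015974]), 'tau': array([-1.78544633e-04, -7.13050961e+01, -5.70880401e+01, -1.98068751e-04,
        8.72656965e-03,  8.57513305e-05]), 'tool_pos': array([ 0.24054244, -0.52198181,  0.23068484]), 'tcp_rot': array([-1.38226319,  0.8862048 , -0.88466573]), 'contact_force': array([1.30316212, 0.78576938, 0.83258439]), 'moment': array([-0.02142131, -0.04855752, -0.02347651]), 'finger_gap': 0.08557705220790308} 0.0187
[[ 0.418 -0.     0.908]
 [-0.908  0.001  0.418]
 [-0.001 -1.     0.   ]]
{'mtx': array([[297.31863964,   0.        , 254.31668721],
       [  0.        , 297.31863964, 189.70306645],
       [  0.        ,   0.        ,   1.        ]]), 'tool_from_camera': array([[ 9.99998806e-01, -1.50414959e-03, -3.54620295e-04,
        -3.83888002e-04],
       [-1.30788767e-04, -3.11020201e-01,  9.50403292e-01,
        -1.42965267e-01],
       [-1.53984280e-03, -
[... 628 characters left out ...]
0.4856 -0.1419  0.006 ]
top hub_center 0.55 [149.9 245.2] [0.4292 0.3135 0.013 ]
side drive_unit 0.95 [227.  213.4] [0.6004 0.07   0.    ]
side bearing_seat 0.95 [226.8 194.7] [0.5956 0.0761 0.056 ]
side bearing_seat 0.6 [215.1 181.3] [0.6743 0.0245 0.056 ]
side spindle_tip 0.64 [226.6 180.6] [0.5869 0.0874 0.1   ]
side wide_ring_center 0.56 [293.3 178. ] [ 0.5774 -0.2275  0.006 ]
side wide_ring_center 0.37 [218.7 271.9] [0.4439 0.3024 0.006 ]
side narrow_ring_center 0.7 [310.2 194. ] [ 0.4796 -0.1522  0.006 ]
side narrow_ring_center 0.58 [338.3 189.3] [ 0.4304 -0.2284  0.006 ]
side hub_center 0.89 [217.7 272.2] [0.4381 0.3128 0.013 ]
side hub_center 0.37 [317.3 224.6] [0.372  0.0126 0.013 ]
```

View pics/both.png

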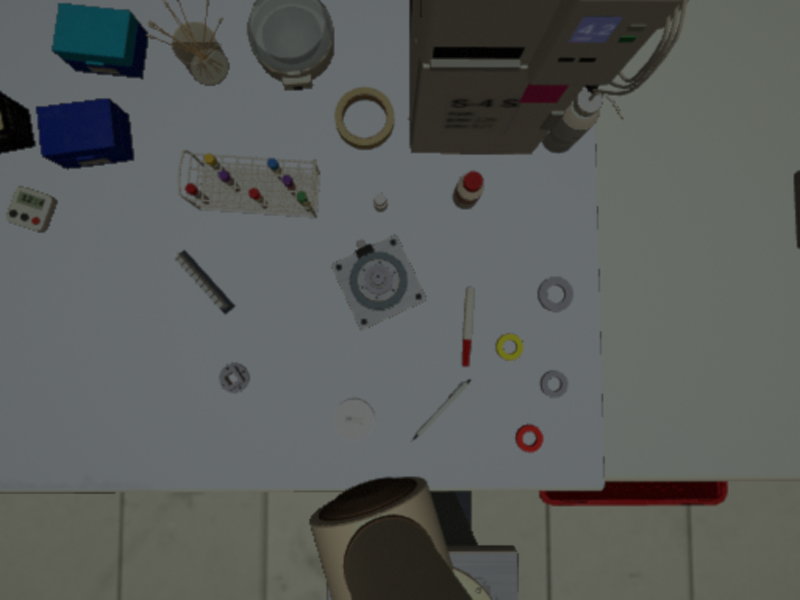

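View pics/side0.png

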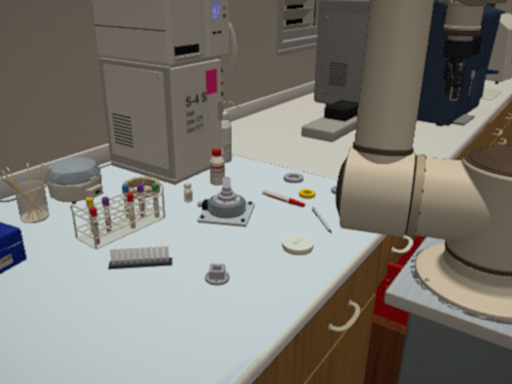

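The top picture shows the wide ring at (355,188), the narrow grey ring at (354,241) and the hub at (150,241), with the spindle near (242,178). The yellow (326,222) and red (339,280) rings are decoys. The side view agrees. I'll move over the wide ring first.

Request:
{"method": "step_arm", "body": {
  "moves": "-0.2 0.1 0.7 0 0 0 1;-0.2 0.1 0.7 0 0 0 1;-0.2 0.1 0.7 0 0 0 1;-0.2 0.1 0.7 0 0 0 1;-0.2 0.1 0.7 0 0 0 1",
  "newtons": 30
}}

```text
time_s: 1.2
tool_pos: [0.4086, -0.3769, 0.2008]
tcp_rot: [-1.383, 0.884, -0.883]
contact_force: [-0.2, -1.1, -0.2]
finger_gap: 0.0851
```

Request:
{"method": "step_arm", "body": {
  "moves": "-0.218 0.269 0.738 0 0 0 1;-0.218 0.269 0.738 0 0 0 1;-0.218 0.269 0.738 0 0 0 1;-0.218 0.269 0.738 0 0 0 1;-0.218 0.269 0.738 0 0 0 1;-0.218 0.269 0.738 0 0 0 1;-0.218 0.269 0.738 0 0 0 1"
}}

```text
time_s: 1.9
tool_pos: [0.5801, -0.2271, 0.1201]
tcp_rot: [-1.384, 0.885, -0.883]
contact_force: [0.0, -0.5, 0.4]
finger_gap: 0.0856
```

```bash
cat > look.py <<'E'
import sys
from h import *
# look.py name z picname : ring/hub fit on wrist mask
st=status.observe();print(st["time_s"],st["tool_pos"].round(4),st["finger_gap"],st["contact_force"].round(1))
snap("wrist",sys.argv[3])
for a in sys.argv[1].split(","):
    for t in tip_of(a,"wrist")[:3]: print("tip",a,round(t["p"],2),np.round(t["uv"],1),at("wrist",t["uv"],float(sys.argv[2]),st))
    for o in outline_of(a,"wrist")[:2]:
        c,_=cv2.findContours(o["mask"].astype(np.uint8),cv2.RETR_EXTERNAL,cv2.CHAIN_APPROX_NONE);c=max(c,key=cv2.contourArea)[:,0]
        P=np.array([at("wrist",q,0.006,st)[:2] for q in c]);(x,y),r=cv2.minEnclosingCircle(P.astype(np.float32))
        A=np.c_[2*P,np.ones(len(P))];s=np.linalg.lstsq(A,(P**2).sum(1),rcond=None)[0]
        print("outline",a,round(o["p"],2),np.round(o["box"]),"fit@z.006",s[:2].round(4),"R",np.sqrt(s[2]+s[0]**2+s[1]**2).round(4))
E
python3 look.py wide_ring_center 0.006 w1
```

```text
1.9 [ 0.5801 -0.2271  0.1201] 0.08559057459241637 [ 0.  -0.5  0.4]
tip wide_ring_center 0.89 [258.9 186.3] [ 0.5814 -0.2304  0.006 ]
outline wide_ring_center 0.58 [223. 152. 291. 222.] fit@z.006 [ 0.5811 -0.2287] R 0.0306
```

View pics/w1.png

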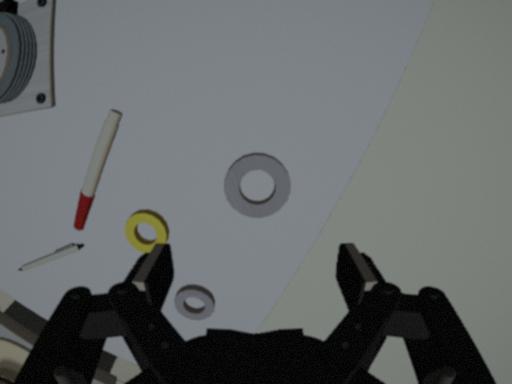

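The wrist view shows the wide ring at (257,186), and the fit gives radius 30.6 mm, which matches. I'll descend now.

Request:
{"method": "step_arm", "body": {
  "moves": "0.007 0.15 0 0 0 0 0.75;0.007 0.25 0 0 0 0 0.75;0.007 0.32 0 0 0 0 0.75;0.007 0.36 0 0 0 0 0.75;0.007 0.39 0 0 0 0 0.75;0.007 0.405 0 0 0 0 0.75;0.007 0.413 0 0 0 0 0.75;0.007 0.413 0 0 0 0 0.75"
}}

```text
time_s: 2.85
tool_pos: [0.581, -0.2299, -0.0028]
tcp_rot: [-1.383, 0.885, -0.886]
contact_force: [-0.1, 1.2, -0.1]
finger_gap: 0.0747
```

Request:
{"method": "step_arm", "body": {
  "moves": "0 0 0 0 0 0 0.2;0 0 0 0 0 0 0.2;0 0 0 0 0 0 0.2;0 0 0 0 0 0 0.2;0 0 0 0 0 0 0.2;0 0 0 0 0 0 0.2",
  "newtons": 40
}}

```text
time_s: 3.45
tool_pos: [0.5812, -0.2299, -0.002]
tcp_rot: [-1.383, 0.884, -0.887]
contact_force: [-4.0, 0.4, 8.7]
finger_gap: 0.0578
```

Request:
{"method": "step_arm", "body": {
  "moves": "0 -0.02 0 0 0 0 0.2;0 -0.05 0 0 0 0 0.2;0 -0.15 0 0 0 0 0.2;0 -0.3 0 0 0 0 0.2;0 -0.43 0 0 0 0 0.2;0 -0.43 0 0 0 0 0.2"
}}

```text
time_s: 4.05
tool_pos: [0.5829, -0.2307, 0.1325]
tcp_rot: [-1.382, 0.878, -0.893]
contact_force: [0.9, -0.6, -1.0]
finger_gap: 0.058
```

```bash
python3 look.py wide_ring_center,spindle_tip,bearing_seat 0.135 w2; python3 -c "
from h import *
st=status.observe();print(tool([0.598,0.072,0.17]),R.from_rotvec(st['tcp_rot']).as_matrix().round(4))"
```

```text
4.05 [ 0.5829 -0.2307  0.1325] 0.057995523287672095 [ 0.9 -0.6 -1. ]
outline wide_ring_center 0.8 [198. 196. 312. 301.] fit@z.006 [ 0.5101 -0.2646] R 0.0624
outline spindle_tip 0.67 [  0.   1.  57. 120.] fit@z.006 [0.6122 0.0635] R 0.064
outline bearing_seat 0.68 [  0.   0.  61. 123.] fit@z.006 [0.6121 0.0636] R 0.0639
[-0.8883 -0.1507  0.4736] [[ 0.4185 -0.0017  0.9082]
 [-0.9082  0.0011  0.4185]
 [-0.0017 -1.     -0.0011]]
```

View pics/w2.png

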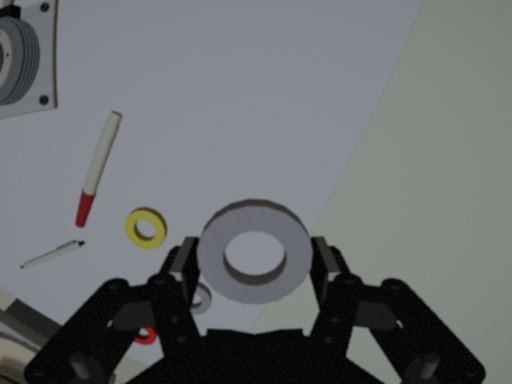

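The ring is held level between the pads, centred at about (255,252). I'll carry it near the spindle and look at both together.

Request:
{"method": "step_arm", "body": {
  "moves": "-0.897 -0.06 0.234 0 0 0 0.2;-0.897 -0.06 0.234 0 0 0 0.2;-0.897 -0.06 0.234 0 0 0 0.2;-0.897 -0.06 0.234 0 0 0 0.2;-0.897 -0.06 0.234 0 0 0 0.2;-0.897 -0.06 0.234 0 0 0 0.2;-0.897 -0.06 0.234 0 0 0 0.2;-0.897 -0.06 0.234 0 0 0 0.2"
}}

```text
time_s: 5.2
tool_pos: [0.5318, 0.0445, 0.1433]
tcp_rot: [-1.384, 0.885, -0.884]
contact_force: [0.2, -1.1, -2.0]
finger_gap: 0.0582
```

```bash
cat > held.py <<'E'
import sys
from h import *
from scipy.optimize import minimize
st=status.observe();print(st["time_s"],st["tool_pos"].round(4),st["finger_gap"],st["contact_force"].round(1))
lab,Ro,hh,pic=sys.argv[1],float(sys.argv[2]),float(sys.argv[3]),sys.argv[4]
snap("wrist",pic)
Rt=R.from_rotvec(st["tcp_rot"]).as_matrix()
t=np.linspace(0,2*np.pi,60)
def sil(q): # held ring centre in tool coords (x,y,z) -> filled mask
    pts=[proj("wrist",st["tool_pos"]+Rt@[q[0]+Ro*np.cos(a),q[1]+s,q[2]+Ro*np.sin(a)],st) for a in t for s in(-hh,hh)]
    h=cv2.convexHull(np.array(pts,np.float32));return h[:,0]
for n,z in(("spindle_tip",.1),("bearing_seat",.056),("drive_unit",0)):
    for r in tip_of(n,"wrist")[:2]: print(n,round(r["p"],2),np.round(r["uv"],1),at("wrist",r["uv"],z,st))
os_=outline_of(lab,"wrist")[:3]
if os_:
    o=max(os_,key=lambda o:o["box"][3]);m=o["mask"].astype(np.uint8);m=cv2.morphologyEx(m,cv2.MORPH_CLOSE,np.ones((3,3)))
    c,_=cv2.findContours(m,cv2.RETR_EXTERNAL,cv2.CHAIN_APPROX_NONE);c=cv2.convexHull(max(c,key=cv2.contourArea))
    def bb(h): return np.array([h[:,0].min(),h[:,1].min(),h[:,0].max(),h[:,1].max()])
    def cost(q):
        h=sil(q).reshape(-1,1,2)
        d=[cv2.pointPolygonTest(h,(float(p[0][0]),float(p[0][1])),True) for p in c]
        return np.mean(np.square(d))
    r=minimize(cost,[0,-.008,0],method="Nelder-Mead",options=dict(xatol=1e-4,fatol=1e-3,maxiter=80,initial_simplex=[[0,-.008,0],[.002,-.008,0],[0,-.005,0],[0,-.008,.003]]))
    print("held",round(o["p"],2),o["box"],"tool",r.x.round(4),r.fun,"world",(st["tool_pos"]+Rt@r.x).round(4))
print("toolaxes",Rt.round(4).tolist())
E
python3 held.py wide_ring_center .03 .006 w3
```

```text
5.2 [0.5318 0.0445 0.1433] 0.05820902856027457 [ 0.2 -1.1 -2. ]
spindle_tip 0.61 [258.4 104.2] [0.601  0.0742 0.1   ]
bearing_seat 0.56 [259.8  99.3] [0.604  0.0737 0.056 ]
drive_unit 0.64 [261.4 100.9] [0.603  0.0705 0.    ]
drive_unit 0.58 [258.1 100.7] [0.6019 0.0734 0.    ]Traceback (most recent call last):
  File "held.py", line 23, in <module>
    r=minimize(cost,[0,-.008,0],method="Nelder-Mead",options=dict(xatol=1e-4,fatol=1e-3,maxiter=80,initial_simplex=[[0,-.008,0],[.002,-.008,0],[0,-.005,0],[0,-.008,.003]]))
    res = _minimize_neldermead(fun, x0, args, callback, bounds=bounds,
                               **options)
    fxr = func(xr)
    fx = function(np.copy(x), *(wrapper_args + args))
  File "held.py", line 20, in cost
    h=sil(q).reshape(-1,1,2)
      ~~~^^^
  File "held.py", line 10, in sil
    pts=[proj("wrist",st["tool_pos"]+Rt@[q[0]+Ro*np.cos(a),q[1]+s,q[2]+Ro*np.sin(a)],st) for a in t for s in(-hh,hh)]
         ~~~~^^^^^^^^^^^^^^^^^^^^^^^^^^^^^^^^^^^^^^^^^^^^^^^^^^^^^^^^^^^^^^^^^^^^^^^^^^^
  File "h.py", line 15, in proj
    p=cams.camera_params(cam);K=np.array(p["mtx"])
ValueError: time passes only in moves, steps and waits
```

View pics/w3.png

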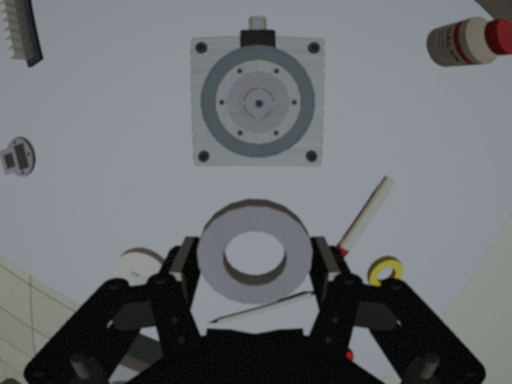

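```bash
sed -i 's/^def ray/_P={}\ndef cp(c):\n    if c not in _P: _P[c]=cams.camera_params(c)\n    return _P[c]\ndef ray/; s/p=cams.camera_params(cam)/p=cp(cam)/' h.py
cat >> h.py <<'E'
def spindle(im,cam,st,uv,win=14):
    "dark dot at tip centre"
    u,v=map(int,np.round(uv));g=cv2.cvtColor(im,cv2.COLOR_RGB2GRAY)[v-win:v+win+1,u-win:u+win+1]
    return g
E
python3 held.py wide_ring_center .03 .006 w3b; python3 -c "
import cv2
im=cv2.imread('pics/w3b.png')[65:140,215:305];cv2.imwrite('pics/w3c.png',cv2.resize(im,None,fx=7,fy=7,interpolation=cv2.INTER_CUBIC))"
```

```text
5.45 [0.532  0.0432 0.1434] 0.058304109792607244 [-0.4 -1.3 -2.2]
spindle_tip 0.92 [255.7 103.2] [0.6013 0.0744 0.1   ]
bearing_seat 0.74 [260.3 101.2] [0.6032 0.0712 0.056 ]
drive_unit 0.57 [254.1  98. ] [0.603  0.0764 0.    ]
held 0.55 [196.1, 197.5, 309.6, 306.0] tool [-0.0005 -0.0057 -0.0002] 0.39074892852910814 world [0.5316 0.0435 0.1491]
toolaxes [[0.4172, -0.0006, 0.9088], [-0.9088, 0.0, 0.4172], [-0.0003, -1.0, -0.0005]]
```

View pics/w3c.png

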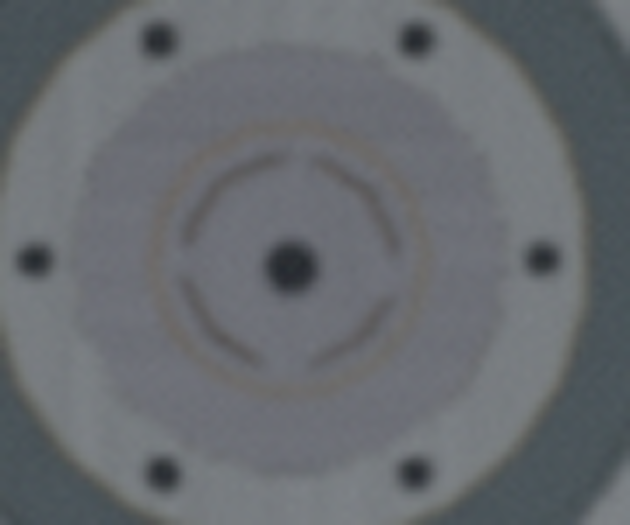

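The tip-centre hole is at (256.4,103.1). The gaps between the dark arcs put the square's corners almost on the image axes, about 3° clockwise. Next I'll move over the spindle and lower partway.

Request:
{"method": "step_arm", "body": {
  "moves": "0.005 0 0.13 0 0 0 0.2;0.005 0 0.254 0 0 0 0.2;0.005 0 0.254 0 0 0 0.2;0.005 0 0.254 0 0 0 0.2;0.005 0.1 0.254 0 0 0 0.2;0.005 0.17 0.254 0 0 0 0.2;0.005 0.21 0.254 0 0 0 0.2;0.005 0.22 0.254 0 0 0 0.2;0.005 0.22 0.254 0 0 0 0.2"
}}

```text
time_s: 6.6
tool_pos: [0.6017, 0.0744, 0.0783]
tcp_rot: [-1.383, 0.885, -0.886]
contact_force: [-0.2, -0.1, -1.7]
finger_gap: 0.0581
```

```bash
python3 held.py wide_ring_center .03 .006 w4; python3 -c "
import cv2
im=cv2.imread('pics/w4.png')[180:320,180:330];cv2.imwrite('pics/w4c.png',cv2.resize(im,None,fx=4,fy=4,interpolation=cv2.INTER_CUBIC))"
```

```text
6.6 [0.6017 0.0744 0.0783] 0.05805503927013671 [-0.2 -0.1 -1.7]
spindle_tip 0.9 [253.2 271.1] [0.6009 0.0752 0.1   ]
bearing_seat 0.6 [255.8 234.6] [0.5995 0.0729 0.056 ]
drive_unit 0.61 [257.  197.4] [0.6042 0.0738 0.    ]
drive_unit 0.3 [254.1 271.3] [0.54   0.0469 0.    ]
held 0.94 [198.1, 200.2, 311.0, 305.6] tool [-0.0005 -0.005  -0.0007] 0.33169830449453624 world [0.6009 0.0746 0.0833]
toolaxes [[0.4183, 0.0003, 0.9083], [-0.9083, 0.0001, 0.4183], [0.0001, -1.0, 0.0003]]
```

View pics/w4c.png

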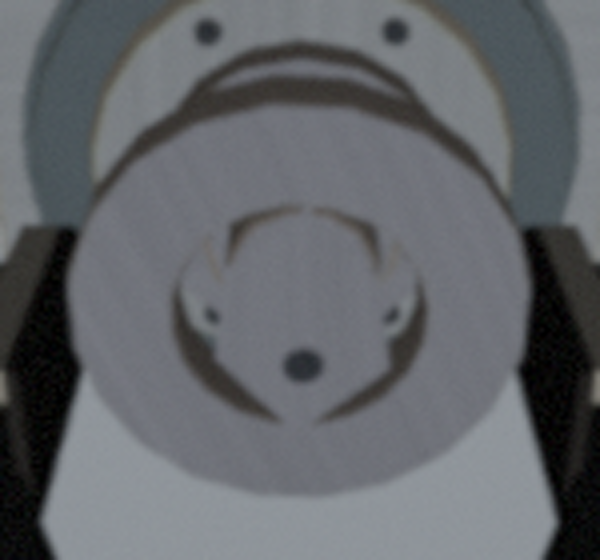

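The tip hole shows at (255.7,271.5), and the ring is aligned to within about 0.7 mm. I'll apply that correction and lower in small steps.

Request:
{"method": "step_arm", "body": {
  "moves": "0.002 0.01 0 0 0 0 0.2;0.002 0.02 0 0 0 0 0.2;0.002 0.028 0 0 0 0 0.2;0.002 0.034 0 0 0 0 0.2;0.002 0.038 0 0 0 0 0.2;0.002 0.042 0 0 0 0 0.2;0.002 0.045 0 0 0 0 0.2;0.002 0.048 0 0 0 0 0.2;0.002 0.048 0 0 0 0 0.2"
}}

```text
time_s: 7.75
tool_pos: [0.602, 0.0741, 0.0632]
tcp_rot: [-1.383, 0.886, -0.885]
contact_force: [-0.6, -0.8, -2.3]
finger_gap: 0.0582
```

Request:
{"method": "step_arm", "body": {
  "moves": "0 0.003 0 0 0 0 0.2;0 0.006 0 0 0 0 0.2;0 0.009 0 0 0 0 0.2;0 0.012 0 0 0 0 0.2;0 0.012 0 0 0 0 0.2"
}}

```text
time_s: 8.25
tool_pos: [0.602, 0.0741, 0.0596]
tcp_rot: [-1.383, 0.886, -0.885]
contact_force: [-0.8, -1.0, -2.2]
finger_gap: 0.0584
```

Request:
{"method": "step_arm", "body": {
  "moves": "0 0.003 0 0 0 0 0.2;0 0.006 0 0 0 0 0.2;0 0.006 0 0 0 0 0.2"
}}

```text
time_s: 8.55
tool_pos: [0.602, 0.0741, 0.0578]
tcp_rot: [-1.383, 0.886, -0.885]
contact_force: [-2.1, 0.0, -0.8]
finger_gap: 0.0579
```

Request:
{"method": "step_arm", "body": {
  "moves": "0 0.003 0 0 0 0 0.2;0 0.005 0 0 0 0 0.2;0 0.005 0 0 0 0 0.2"
}}

```text
time_s: 8.85
tool_pos: [0.602, 0.0741, 0.0563]
tcp_rot: [-1.383, 0.886, -0.885]
contact_force: [-2.0, 0.5, -1.0]
finger_gap: 0.0584
```

Request:
{"method": "step_arm", "body": {
  "moves": "0 0.003 0 0 0 0 0.2;0 0.003 0 0 0 0 0.2"
}}

```text
time_s: 9.05
tool_pos: [0.602, 0.0741, 0.0554]
tcp_rot: [-1.383, 0.886, -0.885]
contact_force: [-2.3, -0.4, -1.2]
finger_gap: 0.0581
```

Request:
{"method": "step_arm", "body": {
  "moves": "0 0.003 0 0 0 0 0.2;0 0.003 0 0 0 0 0.2"
}}

```text
time_s: 9.25
tool_pos: [0.602, 0.0741, 0.0545]
tcp_rot: [-1.383, 0.886, -0.885]
contact_force: [-3.5, 0.2, -1.0]
finger_gap: 0.0583
```

Request:
{"method": "step_arm", "body": {
  "moves": "0 0.003 0 0 0 0 0.2;0 0.003 0 0 0 0 0.2"
}}

```text
time_s: 9.45
tool_pos: [0.602, 0.0741, 0.0541]
tcp_rot: [-1.383, 0.885, -0.885]
contact_force: [-7.3, -2.1, 4.7]
finger_gap: 0.0583
```

Contact at TCP z 0.0541 puts the ring bottom at about 0.056, so it is home. I'll release and go to the narrow ring.

Request:
{"method": "step_arm", "body": {
  "moves": "0 0 0 0 0 0 0.7;0 0 0 0 0 0 0.7;0 0 0 0 0 0 0.7;0 -0.05 0 0 0 0 0.7;0 -0.2 0 0 0 0 0.7;0 -0.33 0 0 0 0 0.7;0 -0.33 0 0 0 0 0.7"
}}

```text
time_s: 10.15
tool_pos: [0.6042, 0.0742, 0.1598]
tcp_rot: [-1.378, 0.879, -0.891]
contact_force: [0.9, -0.3, -0.7]
finger_gap: 0.0724
```

Request:
{"method": "step_arm", "body": {
  "moves": "0.68 0 -0.91 0 0 0 0.7;0.68 0 -0.91 0 0 0 0.7;0.68 0 -0.91 0 0 0 0.7;0.68 0 -0.91 0 0 0 0.7;0.68 0 -0.91 0 0 0 0.7;0.68 0 -0.91 0 0 0 0.7;0.68 0.05 -0.91 0 0 0 0.7;0.68 0.11 -0.91 0 0 0 0.7;0.68 0.11 -0.91 0 0 0 0.7"
}}

```text
time_s: 11.05
tool_pos: [0.4383, -0.2258, 0.1187]
tcp_rot: [-1.382, 0.889, -0.885]
contact_force: [-0.7, 0.7, -0.2]
finger_gap: 0.0725
```

```bash
python3 look.py narrow_ring_center 0.006 w5
python3 - <<'E'
from h import *
im=snap("side","s1",(190,150,270,240),6)
E
```

```text
11.05 [ 0.4383 -0.2258  0.1187] 0.07254725465097332 [-0.7  0.7 -0.2]
tip narrow_ring_center 0.9 [174.4 252. ] [ 0.3409 -0.1803  0.006 ]
tip narrow_ring_center 0.89 [247.7 195.6] [ 0.4275 -0.2233  0.006 ]
tip narrow_ring_center 0.84 [196.4  99.1] [ 0.4889 -0.1474  0.006 ]
outline narrow_ring_center 0.84 [224. 172. 273. 221.] fit@z.006 [ 0.4282 -0.223 ] R 0.0235
outline narrow_ring_center 0.63 [170.  72. 224. 124.] fit@z.006 [ 0.491  -0.1477] R 0.0227
```

View pics/s1.png

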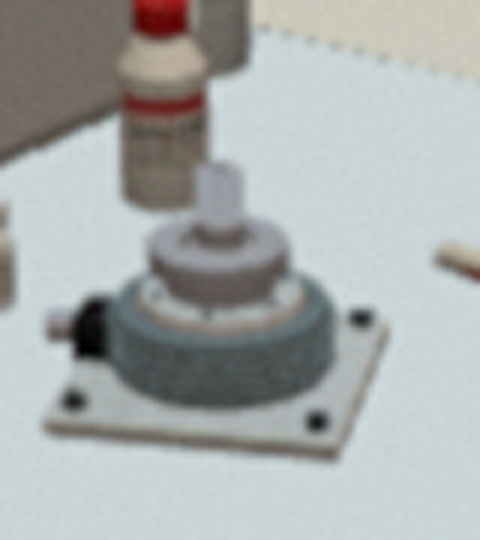

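The side view shows the wide ring seated flat, with the spindle through it. The narrow ring is at wrist pixel (248,196), radius 23.5 mm, and its place in the top view confirms it is the grey one.

Request:
{"method": "step_arm", "body": {
  "moves": "-0.022 0.1 -0.027 0 0 0 0.4;-0.022 0.22 -0.027 0 0 0 0.4;-0.022 0.3 -0.027 0 0 0 0.4;-0.022 0.35 -0.027 0 0 0 0.4;-0.022 0.38 -0.027 0 0 0 0.4;-0.022 0.392 -0.027 0 0 0 0.4;-0.022 0.392 -0.027 0 0 0 0.4;-0.022 0.392 -0.027 0 0 0 0.4"
}}

```text
time_s: 12.05
tool_pos: [0.4299, -0.223, 0.003]
tcp_rot: [-1.383, 0.884, -0.886]
contact_force: [-0.1, 0.5, -0.4]
finger_gap: 0.0597
```

Request:
{"method": "step_arm", "body": {
  "moves": "0 0 0 0 0 0 -0.15;0 0 0 0 0 0 -0.15;0 0 0 0 0 0 -0.15;0 0 0 0 0 0 -0.15;0 0 0 0 0 0 -0.15;0 0 0 0 0 0 -0.15"
}}

```text
time_s: 12.65
tool_pos: [0.4298, -0.2231, 0.0033]
tcp_rot: [-1.383, 0.884, -0.887]
contact_force: [-3.3, 3.7, 13.4]
finger_gap: 0.0435
```

Request:
{"method": "step_arm", "body": {
  "moves": "0 -0.02 0 0 0 0 -0.15;0 -0.06 0 0 0 0 -0.15;0 -0.15 0 0 0 0 -0.15;0 -0.3 0 0 0 0 -0.15;0 -0.45 0 0 0 0 -0.15;0 -0.47 0 0 0 0 -0.15"
}}

```text
time_s: 13.25
tool_pos: [0.4309, -0.224, 0.1493]
tcp_rot: [-1.384, 0.879, -0.892]
contact_force: [-0.1, -0.4, -1.4]
finger_gap: 0.0439
```

Request:
{"method": "step_arm", "body": {
  "moves": "-0.664 0 0.682 0 0 0 -0.15;-0.664 0 0.682 0 0 0 -0.15;-0.664 0 0.682 0 0 0 -0.15;-0.664 0 0.682 0 0 0 -0.15;-0.664 0 0.682 0 0 0 -0.15;-0.664 0 0.682 0 0 0 -0.15;-0.664 0 0.682 0 0 0 -0.15;-0.664 0 0.682 0 0 0 -0.15;-0.664 0 0.682 0 0 0 -0.15"
}}

```text
time_s: 14.15
tool_pos: [0.5315, 0.043, 0.1432]
tcp_rot: [-1.383, 0.886, -0.886]
contact_force: [0.3, 0.0, -0.6]
finger_gap: 0.0438
```

```bash
cat >> held.py <<'E'
im=cv2.imread("pics/"+pic+".png",0)
b=tip_of("spindle_tip","wrist")
u,v=map(int,np.round(b[0]["uv"]));w=8;g=255-im[v-w:v+w+1,u-w:u+w+1].astype(float)
g=np.clip(g-(255-75),0,None)
if g.sum()>0:
    yy,xx=np.mgrid[v-w:v+w+1,u-w:u+w+1];d=np.array([(xx*g).sum(),(yy*g).sum()])/g.sum()
    s=at("wrist",d,.1,st);print("dot",d.round(1),im[v-w:v+w+1,u-w:u+w+1].min(),(g>0).sum(),s)
    if os_: print("rel tool (norm)",(Rt.T@(s-(st["tool_pos"]+Rt@r.x))/0.3).round(4))
E
python3 held.py narrow_ring_center .023 .006 w6;  python3 -c "
import cv2
im=cv2.imread('pics/w6.png')[60:310,180:330];cv2.imwrite('pics/w6c.png',cv2.resize(im,None,fx=2.4,fy=2.4,interpolation=cv2.INTER_CUBIC))"
```

```text
14.15 [0.5315 0.043  0.1432] 0.04376305140873818 [ 0.3  0.  -0.6]
spindle_tip 0.97 [254.3 102.9] [0.6005 0.0752 0.1   ]
spindle_tip 0.52 [353.  228.8] [ 0.5519 -0.0253  0.1   ]
bearing_seat 0.67 [255.7  97.9] [0.6035 0.0754 0.056 ]
drive_unit 0.87 [253.9  94.8] [0.6053 0.0778 0.    ]
held 0.6 [212.8, 211.7, 295.5, 292.8] tool [-0.0004  0.0025 -0.0038] 0.15236690540356027 world [0.5279 0.0417 0.1407]
toolaxes [[0.418, -0.0002, 0.9084], [-0.9084, -0.0001, 0.418], [0.0, -1.0, -0.0002]]
dot [256.4 101.8] 40 39 [0.6017 0.0743 0.1   ]
rel tool (norm) [0.0043 0.1357 0.2689]
```

View pics/w6c.png

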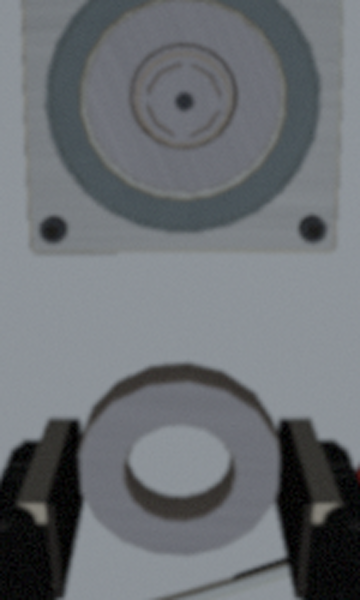

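Request:
{"method": "step_arm", "body": {
  "moves": "0.004 0 0.13 0 0 0 -0.15;0.004 0 0.264 0 0 0 -0.15;0.004 0 0.264 0 0 0 -0.15;0.004 0.05 0.264 0 0 0 -0.15;0.004 0.085 0.264 0 0 0 -0.15;0.004 0.095 0.264 0 0 0 -0.15;0.004 0.095 0.264 0 0 0 -0.15;0.004 0.095 0.264 0 0 0 -0.15"
}}

```text
time_s: 15.25
tool_pos: [0.6042, 0.0756, 0.1151]
tcp_rot: [-1.383, 0.885, -0.886]
contact_force: [0.5, 0.2, -0.6]
finger_gap: 0.0435
```

```bash
python3 held.py narrow_ring_center .023 .006 w7;  python3 -c "
import cv2
im=cv2.imread('pics/w7.png')[190:310,190:320];cv2.imwrite('pics/w7c.png',cv2.resize(im,None,fx=5,fy=5,interpolation=cv2.INTER_CUBIC))"
```

```text
15.25 [0.6042 0.0756 0.1151] 0.04352647850211667 [ 0.5  0.2 -0.6]
bearing_seat 0.7 [253.9 214.7] [0.5995 0.0743 0.056 ]
drive_unit 0.86 [255.6 186. ] [0.6043 0.0749 0.    ]
held 0.8 [215.8, 214.4, 298.8, 290.7] tool [-0.0004  0.0021 -0.0037] 0.13306087269859257 world [0.6006 0.0743 0.113 ]
toolaxes [[0.4183, 0.0006, 0.9083], [-0.9083, 0.0001, 0.4183], [0.0002, -1.0, 0.0005]]Traceback (most recent call last):
  File "held.py", line 28, in <module>
    u,v=map(int,np.round(b[0]["uv"]));w=8;g=255-im[v-w:v+w+1,u-w:u+w+1].astype(float)
                         ~^^^
IndexError: list index out of range
```

View pics/w7c.png

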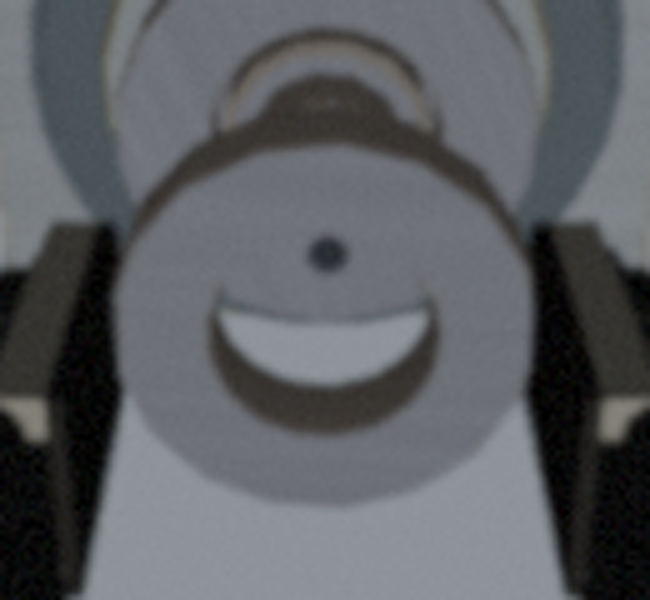

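Run:
```python
from h import *
st=status.observe();Rt=R.from_rotvec(st["tcp_rot"]).as_matrix();Tp=st["tool_pos"]
f=lambda uv,z:Rt.T@(at("wrist",uv,z,st)-Tp)*1000
print(Tp,"dot",f((255.4,240.8),.1).round(1))
for dz in(.004,.006,.009,.011):
    z=Tp[2]+dz;a=f((213.4,253),z);b=f((296.6,253),z);t=f((255,190+143/5),z);c=f((255,190+505/5),z)
    print(dz,"width",(b-a)[0].round(1),"len",(t-c)[2].round(1),"centre z",((t+c)/2)[2].round(2),"x",((a+b)/2)[0].round(2))
```

```text
[0.60430785 0.07578331 0.11490303] dot [ 0.2 14.9 -3.2]
0.004 width 45.0 len 46.2 centre z -3.38 x -0.13
0.006 width 44.3 len 45.6 centre z -2.15 x -0.14
0.009 width 43.4 len 44.6 centre z -0.34 x -0.11
0.011 width 42.8 len 43.9 centre z 0.87 x -0.12
```

The tip hole at (255.4,240.8) lies within about 1 mm of the ring's axis. I'll lower gently and feel for contact.

Request:
{"method": "step_arm", "body": {
  "moves": "0 0.01 0 0 0 0 -0.15;0 0.02 0 0 0 0 -0.15;0 0.025 0 0 0 0 -0.15;0 0.03 0 0 0 0 -0.15;0 0.035 0 0 0 0 -0.15;0 0.04 0 0 0 0 -0.15;0 0.043 0 0 0 0 -0.15;0 0.043 0 0 0 0 -0.15"
}}

```text
time_s: 16.35
tool_pos: [0.6041, 0.0757, 0.1016]
tcp_rot: [-1.383, 0.886, -0.885]
contact_force: [-0.7, -0.2, -1.7]
finger_gap: 0.0435
```

Request:
{"method": "step_arm", "body": {
  "moves": "0 0.004 0 0 0 0 -0.15;0 0.008 0 0 0 0 -0.15;0 0.012 0 0 0 0 -0.15;0 0.012 0 0 0 0 -0.15"
}}

```text
time_s: 16.75
tool_pos: [0.6041, 0.0758, 0.0979]
tcp_rot: [-1.383, 0.886, -0.885]
contact_force: [-0.7, -0.4, -0.6]
finger_gap: 0.0434
```

Request:
{"method": "step_arm", "body": {
  "moves": "0 0.007 0 0 0 0 -0.15;0 0.014 0 0 0 0 -0.15;0 0.021 0 0 0 0 -0.15;0 0.028 0 0 0 0 -0.15;0 0.028 0 0 0 0 -0.15"
}}

```text
time_s: 17.25
tool_pos: [0.6041, 0.0757, 0.0893]
tcp_rot: [-1.383, 0.886, -0.885]
contact_force: [-1.7, -1.4, -1.5]
finger_gap: 0.0437
```

Request:
{"method": "step_arm", "body": {
  "moves": "0 0.004 0 0 0 0 -0.15;0 0.008 0 0 0 0 -0.15;0 0.012 0 0 0 0 -0.15;0 0.012 0 0 0 0 -0.15"
}}

```text
time_s: 17.65
tool_pos: [0.6042, 0.0758, 0.0859]
tcp_rot: [-1.383, 0.886, -0.885]
contact_force: [-3.3, -1.5, -0.9]
finger_gap: 0.0437
```

Request:
{"method": "step_arm", "body": {
  "moves": "0 0 -0.003 0 0 0 -0.15;0 0.004 -0.003 0 0 0 -0.15;0 0.008 -0.003 0 0 0 -0.15;0 0.012 -0.003 0 0 0 -0.15;0 0.012 -0.003 0 0 0 -0.15"
}}

```text
time_s: 18.15
tool_pos: [0.6034, 0.0754, 0.0823]
tcp_rot: [-1.383, 0.886, -0.885]
contact_force: [-0.2, 0.3, -0.6]
finger_gap: 0.0433
```

Request:
{"method": "step_arm", "body": {
  "moves": "0 0.003 0 0 0 0 -0.15;0 0.006 0 0 0 0 -0.15;0 0.006 0 0 0 0 -0.15"
}}

```text
time_s: 18.45
tool_pos: [0.6034, 0.0754, 0.0806]
tcp_rot: [-1.383, 0.886, -0.885]
contact_force: [0.1, 0.4, -1.3]
finger_gap: 0.0438
```

Request:
{"method": "step_arm", "body": {
  "moves": "0 0.004 0 0 0 0 -0.15;0 0.008 0 0 0 0 -0.15;0 0.012 0 0 0 0 -0.15;0 0.012 0 0 0 0 -0.15"
}}

```text
time_s: 18.85
tool_pos: [0.6033, 0.0754, 0.0769]
tcp_rot: [-1.383, 0.886, -0.885]
contact_force: [-1.2, -0.0, -0.9]
finger_gap: 0.0434
```

Request:
{"method": "step_arm", "body": {
  "moves": "0 0.003 0 0 0 0 -0.15;0 0.006 0 0 0 0 -0.15;0 0.006 0 0 0 0 -0.15"
}}

```text
time_s: 19.15
tool_pos: [0.6034, 0.0754, 0.0752]
tcp_rot: [-1.383, 0.886, -0.885]
contact_force: [-0.4, -0.0, -1.5]
finger_gap: 0.0435
```

Request:
{"method": "step_arm", "body": {
  "moves": "0 0.003 0 0 0 0 -0.15;0 0.003 0 0 0 0 -0.15"
}}

```text
time_s: 19.35
tool_pos: [0.6034, 0.0754, 0.0743]
tcp_rot: [-1.383, 0.886, -0.885]
contact_force: [-0.8, -0.2, -0.6]
finger_gap: 0.0435
```

Request:
{"method": "step_arm", "body": {
  "moves": "0 0.003 0 0 0 0 -0.15;0 0.006 0 0 0 0 -0.15;0 0.006 0 0 0 0 -0.15"
}}

```text
time_s: 19.65
tool_pos: [0.6034, 0.0754, 0.0724]
tcp_rot: [-1.383, 0.886, -0.885]
contact_force: [0.2, -0.4, -2.0]
finger_gap: 0.0435
```

Request:
{"method": "step_arm", "body": {
  "moves": "0 0.003 0 0 0 0 -0.15;0 0.003 0 0 0 0 -0.15"
}}

```text
time_s: 19.85
tool_pos: [0.6034, 0.0754, 0.0716]
tcp_rot: [-1.383, 0.886, -0.885]
contact_force: [0.1, 0.9, -1.3]
finger_gap: 0.0434
```

Request:
{"method": "step_arm", "body": {
  "moves": "0 0.003 0 0 0 0 -0.15;0 0.003 0 0 0 0 -0.15"
}}

```text
time_s: 20.05
tool_pos: [0.6035, 0.0754, 0.0714]
tcp_rot: [-1.383, 0.885, -0.886]
contact_force: [-3.1, 0.2, 6.4]
finger_gap: 0.0435
```

Request:
{"method": "step_arm", "body": {
  "moves": "0 0.0025 0 0 0 0 -0.15;0 0.0025 0 0 0 0 -0.15"
}}

```text
time_s: 20.25
tool_pos: [0.6035, 0.0754, 0.0713]
tcp_rot: [-1.383, 0.885, -0.886]
contact_force: [-7.8, -1.9, 14.2]
finger_gap: 0.0435
```

The narrow ring met contact at TCP z 0.0714, as expected for home. I'll release and go to the hub.

Request:
{"method": "step_arm", "body": {
  "moves": "0 -0.005 0 0 0 0 0.15;0 -0.005 0 0 0 0 0.15;0 -0.005 0 0 0 0 0.15;0 -0.05 0 0 0 0 0.15;0 -0.2 0 0 0 0 0.15;0 -0.3 0 0 0 0 0.15;0 -0.3 0 0 0 0 0.15"
}}

```text
time_s: 20.95
tool_pos: [0.6052, 0.0754, 0.1658]
tcp_rot: [-1.379, 0.88, -0.89]
contact_force: [-0.1, -0.2, -0.4]
finger_gap: 0.0495
```

Request:
{"method": "step_arm", "body": {
  "moves": "-0.95 0 -0.18 0 0 0 0.15;-0.95 0 -0.18 0 0 0 0.15;-0.95 0 -0.18 0 0 0 0.15;-0.95 0 -0.18 0 0 0 0.15;-0.95 0 -0.18 0 0 0 0.15;-0.95 0 -0.18 0 0 0 0.15;-0.95 0 -0.18 0 0 0 0.15;-0.95 0.07 -0.18 0 0 0 0.15;-0.95 0.07 -0.18 0 0 0 0.15"
}}

```text
time_s: 21.85
tool_pos: [0.4343, 0.3111, 0.1374]
tcp_rot: [-1.386, 0.887, -0.884]
contact_force: [-0.2, 0.3, 0.3]
finger_gap: 0.049
```

```bash
python3 look.py hub_center 0.013 w8
python3 - <<'E'
from h import *
st=status.observe();print(st["qpos"].round(3))
im=cv2.imread("pics/w8.png")
t=tip_of("hub_center","wrist")[0]["uv"];u,v=map(int,t)
cv2.imwrite("pics/w8c.png",cv2.resize(im[v-40:v+40,u-50:u+50],None,fx=7,fy=7,interpolation=cv2.INTER_CUBIC));print(u-50,v-40)
E
```

```text
21.85 [0.4343 0.3111 0.1374] 0.04899865421113953 [-0.2  0.3  0.3]
tip hub_center 0.65 [248.3 172.8] [0.4403 0.3205 0.013 ]
outline hub_center 0.66 [225. 147. 281. 196.] fit@z.006 [0.4398 0.3179] R 0.0244
[0.477 0.117 1.663 0.    1.361 1.616]
198 132
```

View pics/w8c.png

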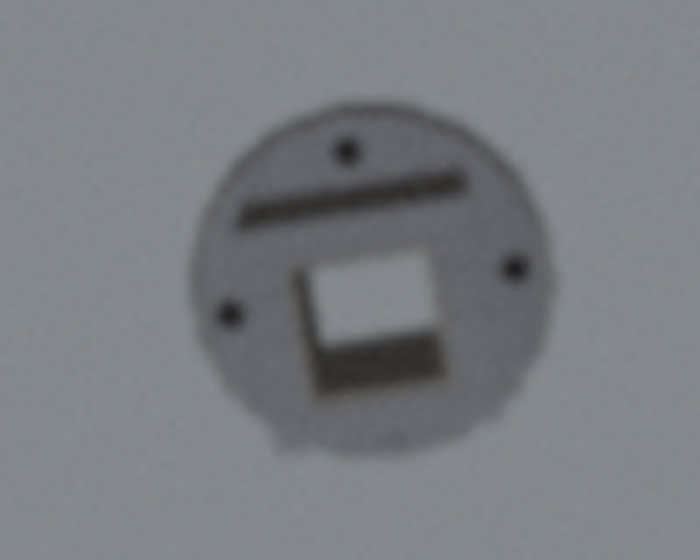

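The hub bore shows about 8.5° anticlockwise in the image, with its centre at pixel (251,178).

Run:
```python
from h import *
st=status.observe();Rt=R.from_rotvec(st["tcp_rot"]).as_matrix();Tp=st["tool_pos"]
print(Tp)
for uv,z in(((251.1,178.1),.026),((251.1,178.1),.0235),((198+371/7,132+278/7),.008),((198+371/7,132+278/7),.006)):
    p=at("wrist",uv,z,st);print(uv,z,p,(Rt.T@(p-Tp)/.3).round(4))
```

```text
[0.43570878 0.31135463 0.13998311]
(251.1, 178.1) 0.026 [0.4413 0.3176 0.026 ] [-0.0111  0.38    0.0253]
(251.1, 178.1) 0.0235 [0.4406 0.3173 0.0235] [-0.0112  0.3883  0.0228]
(251.0, 171.71428571428572) 0.008 [0.4423 0.3184 0.008 ] [-0.0121  0.44    0.0294]
(251.0, 171.71428571428572) 0.006 [0.4418 0.3182 0.006 ] [-0.0122  0.4466  0.0276]
```

Request:
{"method": "step_arm", "body": {
  "moves": "-0.011 0 0.0255 0 -0.099 0 0.15;-0.011 0.1 0.0255 0 -0.099 0 0.15;-0.011 0.22 0.0255 0 -0.099 0 0.15;-0.011 0.31 0.0255 0 -0.099 0 0.15;-0.011 0.36 0.0255 0 -0.099 0 0.15;-0.011 0.39 0.0255 0 -0.099 0 0.15;-0.011 0.41 0.0255 0 -0.099 0 0.15;-0.011 0.41 0.0255 0 -0.099 0 0.15;-0.011 0.41 0.0255 0 -0.099 0 0.15"
}}

```text
time_s: 22.95
tool_pos: [0.4411, 0.318, 0.017]
tcp_rot: [-1.428, 0.772, -0.772]
contact_force: [0.8, 0.4, 0.2]
finger_gap: 0.0492
```

Request:
{"method": "step_arm", "body": {
  "moves": "0 0 0 0 0 0 -0.5;0 0 0 0 0 0 -0.5;0 0 0 0 0 0 -0.5;0 0 0 0 0 0 -0.5;0 0 0 0 0 0 -0.5;0 0 0 0 0 0 -0.5",
  "newtons": 50
}}

```text
time_s: 23.55
tool_pos: [0.4411, 0.3181, 0.0171]
tcp_rot: [-1.428, 0.771, -0.772]
contact_force: [-0.9, -1.2, 7.3]
finger_gap: 0.0288
```

Request:
{"method": "step_arm", "body": {
  "moves": "0 -0.05 0 0 0 0 -0.5;0 -0.2 0 0 0 0 -0.5;0.1 -0.35 0 0 0 0 -0.5;0.25 -0.48 -0.05 0 0 0 -0.5;0.45 -0.48 -0.1 0 0 0 -0.5;0.7 -0.48 -0.15 0 0 0 -0.5;0.9 -0.48 -0.2 0 0 0 -0.5;0.9 -0.48 -0.2 0 0 0 -0.5;0.9 -0.48 -0.2 0 0 0 -0.5;0.9 -0.48 -0.2 0 0 0 -0.5"
}}

```text
time_s: 24.55
tool_pos: [0.539, 0.0573, 0.1602]
tcp_rot: [-1.428, 0.774, -0.774]
contact_force: [0.3, 1.0, -1.5]
finger_gap: 0.0282
```

Request:
{"method": "step_arm", "body": {
  "moves": "0.21 0 -0.007 0 -0.1 0 -0.5;0.21 0 -0.007 0 -0.2 0 -0.5;0.21 0 -0.007 0 -0.3 0 -0.5;0.21 0 -0.007 0 -0.39 0 -0.5;0.21 0 -0.007 0 -0.39 0 -0.5;0.21 0 -0.007 0 -0.39 0 -0.5"
}}

```text
time_s: 25.15
tool_pos: [0.5711, 0.0063, 0.1602]
tcp_rot: [-1.547, 0.321, -0.321]
contact_force: [0.1, -0.3, -0.6]
finger_gap: 0.0286
```

```bash
sed -i 's/\[0,-.008,0\],method/[0,.013,0],method/; s/initial_simplex=.*\]\]))/maxfev=150))/' held.py; python3 held.py hub_center .025 .004 w9;python3 -c "
import cv2
im=cv2.imread('pics/w9.png')[60:310,165:345];cv2.imwrite('pics/w9c.png',cv2.resize(im,None,fx=2.4,fy=2.4,interpolation=cv2.INTER_CUBIC))"
```

```text
25.15 [0.5711 0.0063 0.1602] 0.02857452552479123 [ 0.1 -0.3 -0.6]
spindle_tip 0.59 [256.  106.3] [0.6017 0.0731 0.1   ]
bearing_seat 0.91 [255.3 102. ] [0.6022 0.0751 0.056 ]
bearing_seat 0.56 [246.3 251.1] [ 0.5397 -0.0473  0.056 ]
drive_unit 0.7 [256.3 103.3] [0.6023 0.0723 0.    ]
held 0.9 [212.0, 199.5, 295.1, 282.9] tool [0.0001 0.0038 0.0003] 2.2132827445916354 world [0.5713 0.0065 0.1564]
toolaxes [[0.9175, 0.0001, 0.3978], [-0.3978, 0.0003, 0.9175], [-0.0, -1.0, 0.0003]]
dot [255.2 104.7] 44 29 [0.6017 0.0743 0.1   ]
rel tool (norm) [0.0031 0.1881 0.2475]
```

Request:
{"method": "step_arm", "body": {
  "moves": "0.002 0 0.12 0 0 0 -0.5;0.002 0 0.248 0 0 0 -0.5;0.002 0 0.248 0 0 0 -0.5;0.002 0.05 0.248 0 0 0 -0.5;0.002 0.1 0.248 0 0 0 -0.5;0.002 0.12 0.248 0 0 0 -0.5;0.002 0.125 0.248 0 0 0 -0.5;0.002 0.125 0.248 0 0 0 -0.5"
}}

```text
time_s: 26.25
tool_pos: [0.6011, 0.073, 0.1224]
tcp_rot: [-1.547, 0.319, -0.318]
contact_force: [0.5, -0.4, -1.3]
finger_gap: 0.028
```

Request:
{"method": "step_arm", "body": {
  "moves": "0 0.004 0 0 0 0 -0.5;0 0.008 0 0 0 0 -0.5;0 0.012 0 0 0 0 -0.5;0 0.012 0 0 0 0 -0.5"
}}

```text
time_s: 26.65
tool_pos: [0.6012, 0.0734, 0.1189]
tcp_rot: [-1.547, 0.318, -0.318]
contact_force: [-0.0, 0.1, -1.4]
finger_gap: 0.0286
```

Request:
{"method": "step_arm", "body": {
  "moves": "0 0.003 0 0 0 0 -0.5;0 0.006 0 0 0 0 -0.5;0 0.006 0 0 0 0 -0.5"
}}

```text
time_s: 26.95
tool_pos: [0.6012, 0.0735, 0.1172]
tcp_rot: [-1.547, 0.318, -0.318]
contact_force: [-0.6, -0.1, -0.2]
finger_gap: 0.0283
```

Request:
{"method": "step_arm", "body": {
  "moves": "0 0.003 0.002 0 0 0 -0.5;0 0.006 0.002 0 0 0 -0.5;0 0.006 0.002 0 0 0 -0.5"
}}

```text
time_s: 27.25
tool_pos: [0.6017, 0.0737, 0.1164]
tcp_rot: [-1.547, 0.317, -0.319]
contact_force: [-5.1, -3.3, 10.7]
finger_gap: 0.0283
```

Request:
{"method": "step_arm", "body": {
  "moves": "0 0.003 0 0 0 0 -0.5;0 0.003 0 0 0 0 -0.5"
}}

```text
time_s: 27.45
tool_pos: [0.6018, 0.0742, 0.115]
tcp_rot: [-1.547, 0.317, -0.319]
contact_force: [1.6, 3.3, -0.4]
finger_gap: 0.028
```

Request:
{"method": "step_arm", "body": {
  "moves": "0 0.003 0 0 0 0 -0.5;0 0.006 0 0 0 0 -0.5;0 0.006 0 0 0 0 -0.5"
}}

```text
time_s: 27.75
tool_pos: [0.6015, 0.0743, 0.1125]
tcp_rot: [-1.547, 0.318, -0.318]
contact_force: [2.6, 4.4, -0.6]
finger_gap: 0.0284
```

Request:
{"method": "step_arm", "body": {
  "moves": "0 0.003 0 0 0 0 -0.5;0 0.006 0 0 0 0 -0.5;0 0.006 0 0 0 0 -0.5"
}}

```text
time_s: 28.05
tool_pos: [0.6015, 0.0743, 0.1107]
tcp_rot: [-1.547, 0.318, -0.318]
contact_force: [2.1, 4.3, -1.0]
finger_gap: 0.0283
```

The hub has gone over the square at the predicted angle. I'll ease the side force and continue down.

Request:
{"method": "step_arm", "body": {
  "moves": "0 0.004 0.0025 0 0 0 -0.5;0 0.01 0.0025 0 0 0 -0.5;0 0.015 0.0025 0 0 0 -0.5;0 0.02 0.0025 0 0 0 -0.5;0 0.02 0.0025 0 0 0 -0.5"
}}

```text
time_s: 28.55
tool_pos: [0.6016, 0.0746, 0.1045]
tcp_rot: [-1.547, 0.319, -0.318]
contact_force: [1.2, 2.4, -1.6]
finger_gap: 0.0284
```

Request:
{"method": "step_arm", "body": {
  "moves": "0 0.004 0 0 0 0 -0.5;0 0.008 0 0 0 0 -0.5;0 0.012 0 0 0 0 -0.5;0 0.016 0 0 0 0 -0.5;0 0.016 0 0 0 0 -0.5"
}}

```text
time_s: 29.05
tool_pos: [0.6017, 0.0746, 0.0998]
tcp_rot: [-1.547, 0.318, -0.318]
contact_force: [-0.2, 2.3, -2.2]
finger_gap: 0.0281
```

Request:
{"method": "step_arm", "body": {
  "moves": "0 0.003 0 0 0 0 -0.5;0 0.006 0 0 0 0 -0.5;0 0.006 0 0 0 0 -0.5"
}}

```text
time_s: 29.35
tool_pos: [0.6017, 0.0747, 0.0981]
tcp_rot: [-1.547, 0.318, -0.318]
contact_force: [0.5, 1.0, -2.8]
finger_gap: 0.0281
```

Request:
{"method": "step_arm", "body": {
  "moves": "0 0.003 0 0 0 0 -0.5;0 0.003 0 0 0 0 -0.5"
}}

```text
time_s: 29.55
tool_pos: [0.6017, 0.0747, 0.0973]
tcp_rot: [-1.547, 0.318, -0.318]
contact_force: [-0.3, 0.8, -2.6]
finger_gap: 0.0283
```

Request:
{"method": "step_arm", "body": {
  "moves": "0 0.002 0 0 0 0 -0.5;0 0.002 0 0 0 0 -0.5"
}}

```text
time_s: 29.75
tool_pos: [0.6018, 0.0747, 0.0971]
tcp_rot: [-1.547, 0.318, -0.318]
contact_force: [-2.3, 0.8, 4.6]
finger_gap: 0.0286
```

Contact at TCP z 0.0971, which is exactly home. I'll release, lift clear and check.

Request:
{"method": "step_arm", "body": {
  "moves": "0 -0.003 0 0 0 0 0.1;0 -0.003 0 0 0 0 0.1;0 -0.003 0 0 0 0 0.1;0 -0.01 0 0 0 0 0.1;0 -0.1 0 0 0 0 0.1;0 -0.2 0 0 0 0 0.1;0 -0.3 0 0 0 0 0.1;0 -0.3 0 0 0 0 0.1"
}}

```text
time_s: 30.55
tool_pos: [0.6032, 0.0747, 0.1913]
tcp_rot: [-1.546, 0.313, -0.323]
contact_force: [0.4, 0.2, -0.1]
finger_gap: 0.0464
```

Run:
```python
from h import *
im=snap("side","s2",(190,150,270,240),6)
for t in tip_of("hub_center","side")[:2]: print(t["p"],np.round(t["uv"],1),"expected home",proj("side",[.6015,.0743,.093]),"on tip",proj("side",[.6015,.0743,.113]))
```

```text
0.69 [224.8 178.7] expected home [225.2 180.3] on tip [225.1 172.8]
```

View pics/s2.png

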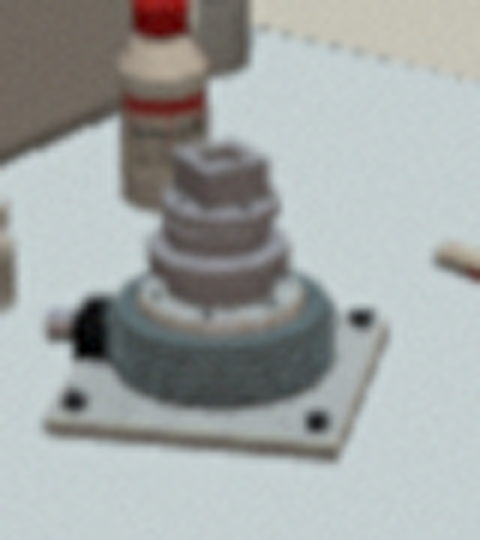

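The side view shows the full stack, level and without gaps: wide ring, narrow ring, then the hub flush. The hub centre is at (224.8,178.7), against (225.2,180.3) expected for home.

```bash
python3 -c "
from bench import job
print(job.close_job())"
```

```text
the job is handed in; nothing more can be done
None
```

I rebuilt the stack in the order asked and handed the job in at about 31 s of the 72 s allowed.

| Part | Tool height at contact | Height expected for home |
|---|---|---|
| Wide ring | 54.1 mm | 54 mm |
| Narrow ring | 71.4 mm | 71 mm |
| Hub | 97.1 mm | 97 mm |

- **Hub fit:** No turning search was needed. I read the square's angle from the wrist camera, and the hub slid over it at that angle after a light touch on the tip.
- **Forces:** The highest reading I saw on the drive unit was about 16 N. Forces were only read at the end of each move call.
- **Last checks:** The side picture shows the stack level with no visible gaps. The network put the hub centre 1.6 px from its expected home position; resting on the tip would be about 6 px off. The gripper was open and clear, about 95 mm above its release point.
- **Disagreement:** The wrist-camera fits of the held parts were off in height by 2 to 6 mm, though the contact heights agreed.
- **Not checked:** I did not re-measure the other things on the bench. The arm only came down at the two rings, the hub and the spindle.

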